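# Gauge the depth of an angled drilled hole

## Robot

A 6-joint arm with a two-finger parallel gripper is mounted at the origin on a cart in front of the work surface, level with it; the furniture and walls round the work are solid. World frame = base frame: x ahead of the robot, y to its left, z up, the work surface at z = 0. Lengths are in m, angles in rad, forces in N, time in s.
With the tool pointing down it reaches from about 0.25 to 0.775 m from the base axis. Payload 4 kg.
Tool frame: the origin (TCP) lies at the centre of the arm's flange, where the gripper is bolted on; the fingertips stand 199 mm ahead of it and the grasp point (between the pads) lies 180 mm ahead of it (robot.tcp_to_tips is the distance from the TCP to the fingertips, in m); z points along the fingers, y is the line along which they close (so a half turn about z gives the same grasp; the last joint's range is limited). The gripper opens to 94 mm and grips with 3 to 60 N. Pads are 16 mm wide; open, the fingers measure 119 mm over their backs; the gripper's body (75 mm by 177 mm) begins 78 mm behind the grasp point.
Start: joints at [1.115, 0.087, 1.371, -0, 1.684, -0.103], TCP at [0.19, 0.516, 0.405] pointing down, gripper open.
Joint ranges: [-3.1, 3.1], [-0.76, 2.03], [0.27, 2.55], [-1.08, 4.22], [0.17, 2.65], [-2.57, 2.57]. Speed limits (rad/s): [2.79, 2.79, 3.14, 3.14, 3.14, 3.14].

## Interface

Orientations are given as [roll, pitch, yaw] about the fixed x, y, z axes, in that order (R = Rz(yaw) Ry(pitch) Rx(roll)).
In Python, from bench import telemetry, snapshot, ticket, robot gives the robot as it stands.
- The arm moves only by the tool apply_moves, never from a script. Its argument "moves" is a list that holds one entry, the list of rows, each a list of 5 numbers: the shift along the tool's x, y, z in units of 50 mm (1.0 is 50 mm), then the turn about the tool's z in units of 10 degrees (1.0 is 10 degrees), then the closure, from 0 (fully open) to 1 (shut). A call has 1 to 10 rows; each row is the pose to reach, as a shift and turn from the pose commanded when the call began, along the tool's axes at that moment; what a row does not reach only later rows make up. A row lasts 1/8 s, in which the tool goes at most 62.5 mm and 10.7 degrees, less where a joint would pass 70% of its speed; a pose out of reach is approached as far as the arm can. A call with a gripper value outside its range is refused whole. The fingers move at their own pace and stop on an object; the grip force is fixed at half the most. Time passes only in rows, so rows that repeat a pose let the fingers close. It gives the time, the measured TCP pose, the force, the opening and the grip force at its end, in the units of the state.
- telemetry.get_obs(): the state, without advancing time (a new reading comes with each control period).
- snapshot(name): name is "scene" or "top" or "wrist"; returns a dict with "image" (420x560x3 uint8, red, green, blue), "fovy" (degrees; the focal length in pixels is half the picture's height over the tangent of half this angle, whatever the lens; pixels are square), "cx", "cy" (the principal point, pixels), "D" ([k1, k2, p1, p2, k3] as OpenCV has them; the pictures are not rectified), "R" (3x3) and "t" (3): a world point X has camera coordinates R X + t. Camera axes: x right, y down, z forward; pixel columns grow to the right and rows downward; lengths in m; the calibration is good to about 2 mm. A picture is of the moment at which its call begins. There is no depth.
- ticket.close_job(): hands the job in; it is judged then, once.
The state is a dict: "time": time; "joint_positions": joint angles; "qvel": joint speeds; "joint_torque": joint torques, N m; "tool_pos": TCP position; "ee_rot": TCP orientation; "wrist_force": force on the tool from outside, world axes, zero at the start; "wrist_torque": the same for the moment, N m; "width": finger opening in m; "finger_force": force on a finger pad.
Only numpy, scipy, OpenCV 4.12 (cv2) and the standard library are available. Lean on these libraries where they do the work, as an engineer would, in place of code of your own. Each camera call takes 0.05 s, during which the arm holds its last target. There are 200 camera calls.

## Task

Check how deep the tilted wooden handle blank has been drilled. First push the gauge's sliding pointer all the way down to its stop; then take the long collared depth rod from the rack and lower it (do not drop it) into the blank's hole until it touches bottom, and let go. Finally raise the pointer until its tongue just meets the underside of the rod's collar without lifting the rod off the bottom, and leave it there so that the exposed length can be read; leave the other rods, mug, torch and cone where they stand.

Things in the scene. Friction and masses are not known exactly. Their poses are not given: they have to be found in the camera images.
- fixture: fixed angled drilling fixture: grey base plate 150 x 160 x 12 mm (x from -75 to 75, y from -75 to 85 mm of the origin), aluminium cheeks up to z = 63 mm hold the wooden blank. Origin at the plate's underside, frame z up, x from the robot's side to the back at yaw 0
- blank: wooden handle blank 50 x 50 x 100 mm, fixed in the fixture, leaning 30 deg towards the fixture's -x side. Origin at the centre of its underside; its z axis is the axis of the hole, pointing out of the hole (up, 30 deg from vertical); its y axis is level and equals the fixture's y. A square guide rail (12 mm) with graduation marks stands parallel to the hole at y = 40 mm in this frame, ending 100 mm beyond the mouth
- bore_mouth (a point): centre of the mouth of the blind hole, on the blank's end face (z = 100 mm in the blank's frame); hole 15 mm wide with a 3 mm chamfer; same axes as blank. The hole is 45 to 85 mm deep, differing each time
- bore_end (a point): middle of the flat blind end of the hole, out of sight inside the blank
- pointer (a joint): travel in m of the sliding pointer up along the guide rail: 0 = fully down at its stop (top face of its tongue then 11 mm beyond the mouth), limit 0.083; it stays where it is left (about 4 N of friction)
- pointer_top (a point): top face of the pointer's steel tongue (10 mm wide, 8 mm thick), at its inner end, which reaches to 10 mm from the hole's axis on the blank's +y side; same axes as blank
- pointer_grip (a point): point to grip on the pointer's upright aluminium grip block: 14 mm (blank x) by 22 mm (blank y) by 44 mm (along the rail); 18 mm below the block's top end, 26 mm above the arm that carries it; lies 100 mm from the hole's axis on the blank's +y side; same axes as blank
- rack: fixed wooden rod rack 60 x 170 x 60 mm with a 80 x 190 x 6 mm foot; origin under its centre; three upright holes 13 mm wide, 50 mm deep, 55 mm apart along its y axis, each with a rod standing in it
- depth_rod: the depth rod, the longest one (179 mm), steel, 0.22 kg: 12 mm round stem 128 mm long from the tip, then a collar disc 32 mm wide and 6 mm thick, then a 16 mm round grip 45 mm long. Origin at the tip, z along the rod to the grip; stands upright in the rack at the start, its tip 10 mm above the table, in any of the three holes
- rod_tip (a point): lower tip of the depth rod (its origin)
- rod_collar (a point): centre of the underside of the depth rod's collar, 128 mm from the tip
- rod_grip (a point): point on the depth rod's axis in the grip, 158 mm from the tip
- short_rod: shorter rod with the same collar (141 mm over all, collar 90 mm from the tip), not to be used; stands in the rack
- plain_rod: rod without a collar (155 mm over all), not to be used; stands in the rack
- torch: pocket torch standing on its tail, 33 mm wide, 106 mm tall, origin under its centre; leave alone
- mug: white mug 92 x 127 x 95 mm with handle, origin at its underside; leave alone
- cone: small light cone-shaped container, 49 mm wide, 76 mm tall, origin under its centre; leave alone
Mind the look-alikes: they are no part of the job. What is shaped like the depth_rod but pink is not meant. Of the things that look like the fixture, the larger one is meant.

How it is judged:
On the way, in this order (a step that is already met when the one before it is completed fails the run):
1. the pointer is pushed fully down to its stop (within 3 mm) (value of joint pointer below 0.003 m), for 0.2 s.
2. the depth rod is bottomed in the hole and let go, the pointer still down (below 10 mm) (distance between rod_tip and bore_end below 0.004 m and value of joint pointer below 0.01 m and contact force between the fingers and depth_rod below 0.1 N), for 0.2 s.
At the end, for the whole second after the job is handed in: the depth rod stands in the blank's hole with its tip within 4 mm of the hole's end, the pointer tongue's top face lies at most 4 mm under (and not over 2 mm past) the collar's underside (measured along the hole's axis), and both are at rest (distance between rod_tip and bore_end below 0.004 m and z of rod_collar in the frame of pointer_top between -0.002 and 0.004 m and velocity of joint pointer below 0.01 m/s and linear speed of depth_rod below 0.02 m/s); the robot touches nothing.
It fails at once if the depth rod is dropped: it moves faster than 0.35 m/s within 25 mm of the hole's end (distance between rod_tip and bore_end below 0.025 m and linear speed of depth_rod above 0.35 m/s).
It fails at once if the short or the plain rod is moved by over 30 mm (distance of any of short_rod, plain_rod from where it was at the start of the episode above 0.03 m).
It fails at once if the torch is moved by over 30 mm (distance of torch from where it was at the start of the episode above 0.03 m).
It fails at once if the mug is moved by over 30 mm (distance of mug from where it was at the start of the episode above 0.03 m).
It fails at once if the cone is moved by over 30 mm (distance of cone from where it was at the start of the episode above 0.03 m).
It also fails if it takes over 67 s, if anything falls off the work surface, if the arm or the gripper's body presses on something with over 40 N, if the wrist force passes 120 N, or if a joint passes its speed limit or range.

## Working session

There is one attempt and no reset: what is moved stays moved. The work goes in short steps, Python scripts to look and compute and a tool call to move; the robot and the scene stay as the last step left them, time stands still between calls to the robot, and variables do not carry over. Pictures are saved under pics/ and viewed, at most 10 in all, crops included, and the job is handed in when it is done.

Besides the shell and the picture viewer there is one more tool, called as name([rows], argument=value, ...), one row to a line, values as JSON. apply_moves: Moves the arm, as the interface text tells. Its arguments: {"type":"object","properties":{"moves":{"type":"array","items":{"type":"array","items":{"type":"array","items":{"type":"number"}}}}},"required":["moves"]}

```bash
mkdir -p pics; cat > h.py <<'E'
import numpy as np, cv2
from bench import telemetry, snapshot, ticket, robot
def cam(n):
    s=snapshot(n); f=210/np.tan(np.radians(s['fovy'])/2)
    s['K']=np.array([[f,0,s['cx']],[0,f,s['cy']],[0,0,1.]]); s['D']=np.array(s['D'],float); s['R']=np.array(s['R']); s['t']=np.array(s['t']); return s
def ray(s,uv):
    p=cv2.undistortPoints(np.array([[uv]],float),s['K'],s['D'])[0,0]
    d=s['R'].T@np.array([p[0],p[1],1]); return -s['R'].T@s['t'], d/np.linalg.norm(d)
def plane(s,uv,z):
    c,d=ray(s,uv); return c+d*(z-c[2])/d[2]
def tri(l):
    A=np.zeros((3,3));b=np.zeros(3)
    for s,uv in l:
        c,d=ray(s,uv);P=np.eye(3)-np.outer(d,d);A+=P;b+=P@c
    X=np.linalg.solve(A,b); return X,[np.round(np.array(uv)-proj(s,X),1) for s,uv in l]
def proj(s,X):
    return cv2.projectPoints(np.array([X],float),cv2.Rodrigues(s['R'])[0],s['t'],s['K'],s['D'])[0][0,0]
def save(s,n): cv2.imwrite(f'pics/{n}.png',s['image'][:,:,::-1])
E
python3 - <<'E'
from h import *
import pickle
S={n:cam(n) for n in ('scene','top','wrist')}
pickle.dump(S,open('S.pkl','wb'))
for n in S: save(S[n],n+'0'); print(n,-S[n]['R'].T@S[n]['t'],S[n]['fovy'])
im=np.hstack([cv2.resize(S[n]['image'],(560,420)) for n in ('scene','top')])
print(telemetry.get_obs()); print(robot.tcp_to_tips, [a for a in dir(robot) if a[0]!='_'])
E
```

```text
scene [ 0.12881656 -0.51256445  1.03941975] 45.92032225622084
top [0.46890164 0.09741472 1.47324446] 47.30445127002397
wrist [0.11415259 0.54267596 0.38405784] 67.758970718313
{'time': 0.15, 'joint_positions': array([ 1.11492896e+00,  8.78305021e-02,  1.37188311e+00,  1.32407252e-05,
        1.68359262e+00, -1.03113419e-01]), 'qvel': array([ 0.0008601 , -0.00170014, -0.00490429, -0.0001905 ,  0.00016421,
        0.00108099]), 'joint_torque': array([ 1.28806092e-03, -3.40640974e+01, -3.02793360e+01,  7.18039786e-02,
        3.05351091e-02, -1.12437106e-04]), 'tool_pos': array([0.18999387, 0.5160661 , 0.40376018]), 'ee_rot': array([-3.13988953e+00, -1.89468962e-04,  2.78884002e+00]), 'wrist_force': array([-0.15481924,  1.08592143,  0.46553602]), 'wrist_torque': array([-0.03076191, -0.06845868, -0.032648  ]), 'finger_force': 0.0, 'width': 0.09381052176972625}
0.1992 ['IKError', 'tcp_to_tips']
```

View pics/scene0.png

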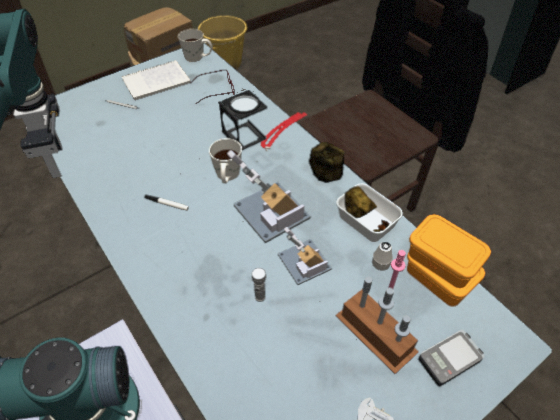

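View pics/top0.png

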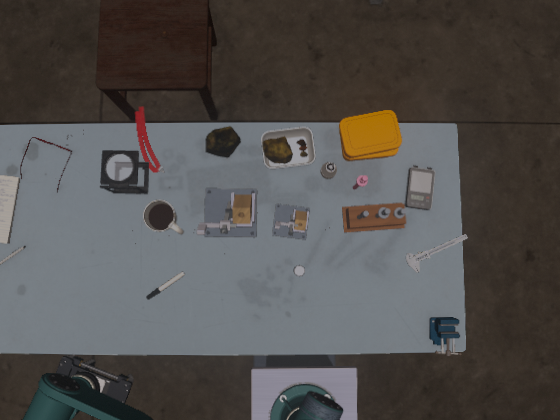

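The scene and top pictures show the larger fixture at about (270,207) in scene and (230,212) in top. The rack is at (378,330) in scene and (374,217) in top, and the pink decoy rod is behind it. I'll zoom in on both.

```bash
python3 - <<'E'
from h import *
import pickle
S=pickle.load(open('S.pkl','rb'))
a=S['scene']['image'];b=S['top']['image']
def c(im,x,y,w,h): return cv2.resize(im[y:y+h,x:x+w],(400,300),interpolation=cv2.INTER_CUBIC)
o=np.vstack([np.hstack([c(a,222,140,100,75+30-30),c(a,330,235,120,90)]),np.hstack([c(b,190,180,80,60),c(b,335,165,80,60)])])
# first crop 100x75 ->4x ; second 120x90->3.33x ; 80x60 ->5x
cv2.imwrite('pics/z1.png',o[:,:,::-1])
for n,uv in [('fix',(230,212)),('rack',(374,217)),('torch',(299,271)),('cone',(329,171)),('mug',(160,216)),('pink',(362,181))]: print(n,plane(S['top'],uv,.03).round(3))
E
```

```text
fix [0.619 0.222 0.03 ]
rack [ 0.602 -0.215  0.03 ]
torch [0.44  0.015 0.03 ]
cone [ 0.744 -0.08   0.03 ]
mug [0.607 0.434 0.03 ]
pink [ 0.713 -0.181  0.03 ]
```

View pics/z1.png

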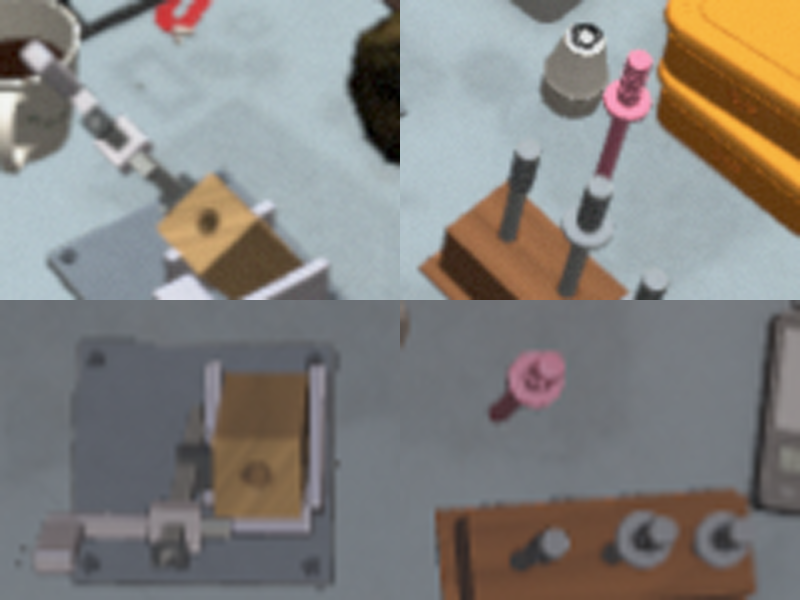

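Middle rod in the rack is the tallest collared one: that's the depth rod. The mouth is at scene (274,195) and top (241.4,214.8). The grip block is at scene (231,153) and top (202,229).

```bash
python3 - <<'E'
from h import *
import pickle
S=pickle.load(open('S.pkl','rb'));a,b=S['scene'],S['top']
print('mouth',tri([(a,(274,195)),(b,(241.4,214.8))]))
print('rodtop',tri([(a,(390,290.5)),(b,(387,211))]), plane(b,(387,211),.189),plane(a,(390,290.5),.189))
print('blocktop',tri([(a,(231.5,153)),(b,(202,229))]))
# plate corners top view z=.012
for uv in [(206,188),(257,188.5),(256.5,236.5),(204.5,236.5)]: print(plane(b,uv,.012).round(3))
# rack corners top z=.06
for uv in [(342.5,207),(344,232),(403.5,203)]: print(plane(b,uv,.06).round(3))
w=S['wrist']; R=cv2.Rodrigues
from scipy.spatial.transform import Rotation as Ro
o=telemetry.get_obs(); T=Ro.from_euler('xyz',o['ee_rot']).as_matrix()
print('tool axes',T.round(3)); print('cam in tool',T.T@(-w['R'].T@w['t']-o['tool_pos']), (w['R']@T).round(2))
E
```

```text
mouth (array([0.60235342, 0.18125411, 0.12036117]), [array([ 0.5, -0. ]), array([-0.2,  0.4])])
rodtop (array([ 0.60491011, -0.21769881,  0.18961853]), [array([ 0.9, -0.1]), array([-0.4,  0.5])]) [ 0.60358629 -0.21671012  0.189     ] [ 0.6068277  -0.21839075  0.189     ]
blocktop (array([0.55236897, 0.28051283, 0.21638913]), [array([-1.1,  0.1]), array([ 0.5, -0.9])])
[0.695 0.298 0.012]
[0.693 0.141 0.012]
[0.545 0.143 0.012]
[0.546 0.301 0.012]
[ 0.629 -0.115  0.06 ]
[ 0.555 -0.118  0.06 ]
[ 0.641 -0.299  0.06 ]
tool axes [[-0.938  0.345 -0.001]
 [ 0.345  0.938 -0.002]
 [ 0.    -0.002 -1.   ]]
cam in tool [ 0.08036087 -0.00119686  0.01971963] [[ 0.    1.    0.  ]
 [-0.96  0.   -0.28]
 [-0.28 -0.    0.96]]
```

apply_moves([
  [[0,0,-1.2,0,0.4],[-1.2,-0.3,-1.4,-0.5,0.4],[-2.4,-0.55,-1.4,-1,0.4],[-3.6,-0.8,-1.4,-1.5,0.4],[-4.8,-1.05,-1.4,-2,0.4],[-6.0,-1.3,-1.4,-2.02,0.4],[-7.2,-1.55,-1.4,-2.02,0.4],[-8.0,-1.75,-1.4,-2.02,0.4],[-8.0,-1.75,-1.4,-2.02,0.4],[-8.0,-1.75,-1.4,-2.02,0.4]],
])

```text
time: 1.4
tool_pos: [0.5349, 0.2961, 0.4743]
ee_rot: [3.141, -0.001, 3.142]
wrist_force: [-0.6, -0.5, -0.0]
width: 0.0565
finger_force: 0.0
```

```bash
python3 - <<'E'
from h import *
import pickle
S={n:cam(n) for n in ('scene','top','wrist')}
pickle.dump(S,open('S1.pkl','wb'))
o=telemetry.get_obs(); print(o['tool_pos'],o['ee_rot'],o['width'],o['time'])
save(S['wrist'],'w1')
E
```

```text
[0.53406221 0.29676657 0.47511613] [ 3.14106773e+00  3.07190993e-04 -3.13984049e+00] 0.05639121240735231 1.55
```

View pics/w1.png

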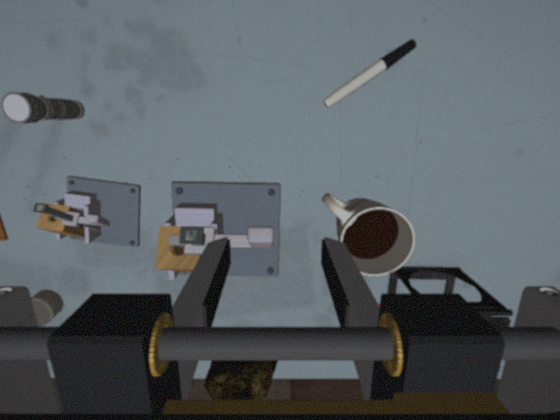

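Wrist view: block top is at (261,235) and the rail end at (191,235), with the fingers open around column 277.

```bash
python3 - <<'E'
from h import *
import pickle
S=pickle.load(open('S1.pkl','rb'));w=S['wrist'];S0=pickle.load(open('S.pkl','rb'));a,b=S0['scene'],S0['top']
print('block',tri([(a,(231.5,153)),(b,(202,229)),(w,(261,235))]),plane(w,(261,235),.216))
print('rail end',plane(w,(191,235),.207),plane(b,(225,232),.207))
x,y,ww,h=150,170,140,105
cv2.imwrite('pics/z2.png',np.hstack([cv2.resize(w['image'][y:y+h,x:x+ww],(560,420),interpolation=cv2.INTER_CUBIC)])[:,:,::-1])
E
```

```text
block (array([0.55170591, 0.28233364, 0.2129249 ]), [array([-0.6, -0.7]), array([ 1. , -1.2]), array([ 1.2, -3.5])]) [0.54735129 0.28351344 0.216     ]
rail end [0.55100387 0.22358029 0.207     ] [0.54726481 0.2196917  0.207     ]
```

View pics/z2.png

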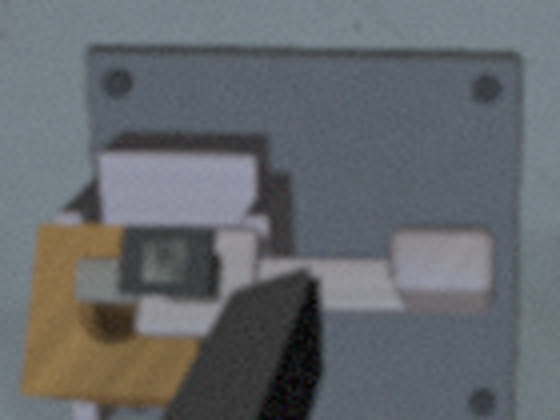

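apply_moves([
  [[-0.46,-0.28,0,0,0.58],[-0.46,-0.28,0,0,0.58],[-0.46,-0.28,0.6,0,0.58],[-0.46,-0.28,1.2,0,0.58],[-0.46,-0.28,1.6,0,0.58],[-0.46,-0.28,1.9,0,0.58],[-0.46,-0.28,1.9,0,1],[-0.46,-0.28,1.9,0,1],[-0.46,-0.28,1.9,0,1]],
])

```text
time: 2.68
tool_pos: [0.5579, 0.2831, 0.3807]
ee_rot: [3.138, 0.001, -3.141]
wrist_force: [-0.8, 5.7, -1.5]
width: 0.0223
finger_force: 30.0
```

apply_moves([
  [[-0.1,0,0.173,0,1],[-0.2,0,0.346,0,1],[-0.3,0,0.52,0,1],[-0.4,0,0.693,0,1],[-0.4,0,0.693,0,1]],
])

```text
time: 3.3
tool_pos: [0.5782, 0.2829, 0.3455]
ee_rot: [3.139, 0.001, -3.141]
wrist_force: [-1.0, 5.6, -2.6]
width: 0.0221
finger_force: 30.0
```

apply_moves([
  [[-0.05,0,0.087,0,1],[-0.08,0,0.139,0,1],[-0.11,0,0.19,0,1],[-0.11,0,0.19,0,1]],
])

```text
time: 3.8
tool_pos: [0.5832, 0.2828, 0.337]
ee_rot: [3.139, 0.001, -3.141]
wrist_force: [-1.9, 4.7, 0.1]
width: 0.0219
finger_force: 30.0
```

apply_moves([
  [[-0.03,0,0.052,0,1],[-0.05,0,0.087,0,1],[-0.05,0,0.087,0,1]],
])

```text
time: 4.18
tool_pos: [0.5857, 0.2828, 0.3328]
ee_rot: [3.139, 0.001, -3.141]
wrist_force: [-2.9, 4.1, 0.9]
width: 0.0213
finger_force: 30.0
```

apply_moves([
  [[-0.03,0,0.052,0,1],[-0.05,0,0.087,0,1],[-0.05,0,0.087,0,1]],
])

```text
time: 4.55
tool_pos: [0.5869, 0.2829, 0.3315]
ee_rot: [3.139, -0.002, -3.141]
wrist_force: [-10.9, 3.0, 10.9]
width: 0.0217
finger_force: 30.0
```

```bash
python3 - <<'E'
from h import *
import pickle
S={n:cam(n) for n in ('scene','top','wrist')}
pickle.dump(S,open('S2.pkl','wb'))
o=telemetry.get_obs(); print(o['tool_pos'],o['wrist_force'],o['width'],o['time'])
a,b,w=S['scene'],S['top'],S['wrist']
o=np.hstack([cv2.resize(a['image'][140:215,222:322],(400,300),interpolation=cv2.INTER_CUBIC),cv2.resize(w['image'][150:285,110:290],(400,300),interpolation=cv2.INTER_CUBIC)])
cv2.imwrite('pics/z3.png',o[:,:,::-1])
E
```

```text
[0.58684771 0.28290996 0.33155387] [-10.7961026    3.21700261  10.43328872] 0.02143861119876793 4.7
```

View pics/z3.png

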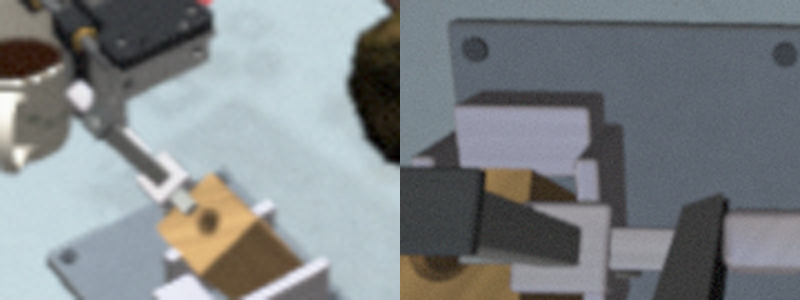

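The pointer is at its stop: the force rose to about 15 N and the slider is down on the rail by the blank in both crops. Now I'll release and go over the rack.

apply_moves([
  [[0,0,0,0,0.58],[0,0,0,0,0.58],[0,0,-0.8,0,0.58],[0,0,-2.0,0,0.58],[-0.1,-1.0,-2.2,0,0.58],[-0.2,-2.2,-2.2,0,0.58],[-0.36,-3.4,-2.2,0,0.58],[-0.36,-4.6,-2.2,0,0.58],[-0.36,-5.8,-2.2,0,0.58],[-0.36,-7.0,-2.2,0,0.58]],
])

```text
time: 5.95
tool_pos: [0.6065, -0.0707, 0.4365]
ee_rot: [-3.141, 0.0, 3.141]
wrist_force: [0.1, -0.0, -0.2]
width: 0.0392
finger_force: 0.0
```

apply_moves([
  [[0,-1.2,0,0,0.58],[0,-2.0,0,0,0.58],[0,-2.6,0,0,0.6],[0,-2.6,0,0,0.6],[0,-2.6,0,0,0.6]],
])

```text
time: 6.58
tool_pos: [0.6066, -0.1979, 0.4365]
ee_rot: [3.141, -0.0, 3.141]
wrist_force: [1.0, 0.3, -0.2]
width: 0.0372
finger_force: 0.0
```

```bash
python3 - <<'E'
from h import *
import pickle
S={n:cam(n) for n in ('scene','top','wrist')}
pickle.dump(S,open('S3.pkl','wb'))
o=telemetry.get_obs(); print(o['tool_pos'],o['ee_rot'],o['wrist_force'],o['width'],o['time'])
a,b,w=S['scene'],S['top'],S['wrist']
o=np.hstack([cv2.resize(a['image'][235:325,330:450],(240,180)),w['image'][:,:,:]][1:])
save(w,'w3'); print(proj(w,[.605,-.217,.189]))
E
```

```text
[ 0.60670962 -0.19696919  0.43700652] [ 3.14143063e+00  2.91333899e-04 -3.14018747e+00] [ 0.2202761  -0.20726343 -0.27312138] 0.03763610223233947 6.725
[251.42068828 222.15107044]
```

View pics/w3.png

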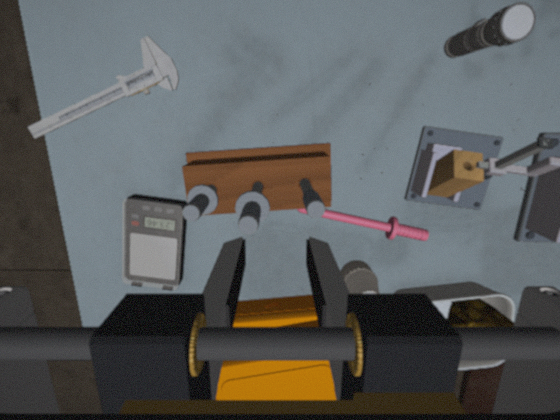

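Wrist view: the depth rod's top is at (248,229) with its collar at (252,206). The short rod is at (193,213) and the plain rod at (313,210).

```bash
python3 - <<'E'
from h import *
import pickle
S=pickle.load(open('S3.pkl','rb'));w=S['wrist'];S0=pickle.load(open('S.pkl','rb'));a,b=S0['scene'],S0['top']
print(plane(w,(248,229),.189),tri([(a,(390,290.5)),(b,(387,211)),(w,(248,229))]))
E
```

```text
[ 0.61062524 -0.21976831  0.189     ] (array([ 0.6061314 , -0.21826151,  0.19144374]), [array([0.1, 0.5]), array([-0.8,  1. ]), array([-1.6,  4.4])])
```

apply_moves([
  [[-0.03,-0.41,0,0,0.6],[-0.03,-0.41,0.6,0,0.6],[-0.03,-0.41,1.2,0,0.6],[-0.03,-0.41,1.63,0,0.6],[-0.03,-0.41,1.63,0,0.6],[-0.03,-0.41,1.63,0,1],[-0.03,-0.41,1.63,0,1],[-0.03,-0.41,1.63,0,1],[-0.03,-0.41,1.63,0,1]],
])

```text
time: 7.85
tool_pos: [0.6082, -0.2186, 0.3569]
ee_rot: [-3.141, 0.003, -3.142]
wrist_force: [0.8, 0.6, 4.0]
width: 0.0153
finger_force: 30.0
```

apply_moves([
  [[0,0,-0.6,0,1],[0,0,-1.4,0,1],[0,0,-2.3,0,1],[0,0,-3.2,0,1],[0,0.6,-3.2,0,1],[0,1.5,-3.2,0,1],[0,2.4,-3.2,0,1],[0,3.3,-3.2,0,1],[0,4.2,-3.2,0,1],[0,5.0,-3.2,0,1]],
])

```text
time: 9.1
tool_pos: [0.6081, 0.0329, 0.5141]
ee_rot: [-3.142, -0.002, -3.141]
wrist_force: [0.9, 0.4, -3.6]
width: 0.0159
finger_force: 30.0
```

apply_moves([
  [[0,0.8,0,0,1],[0,1.6,0,0,1],[0.05,2.3,0,0,1],[0.1,2.8,0,0,1],[0.15,3.0,0,0,1],[0.15,3.0,0,0,1],[0.15,3.0,0,0,1]],
])

```text
time: 9.98
tool_pos: [0.6009, 0.1803, 0.5151]
ee_rot: [-3.141, -0.0, 3.14]
wrist_force: [0.7, -0.6, -3.0]
width: 0.0154
finger_force: 30.0
```

```bash
python3 - <<'E'
from h import *
import pickle
S={n:cam(n) for n in ('scene','top','wrist')}
pickle.dump(S,open('S4.pkl','wb'))
o=telemetry.get_obs(); print(o['tool_pos'],o['ee_rot'],o['wrist_force'],o['width'],o['time'])
a,b,w=S['scene'],S['top'],S['wrist']
o=np.hstack([cv2.resize(a['image'][125:215,222:342],(400,300),interpolation=cv2.INTER_CUBIC),cv2.resize(w['image'][100:340,120:440],(400,300),interpolation=cv2.INTER_CUBIC)])
cv2.imwrite('pics/z4.png',o[:,:,::-1])
E
```

```text
[0.60083152 0.18025563 0.51540697] [-3.14143040e+00  1.49215888e-04  3.13980852e+00] [ 1.37530315e-03  3.40490908e-01 -2.89051603e+00] 0.015574369942734406 10.125
```

View pics/z4.png

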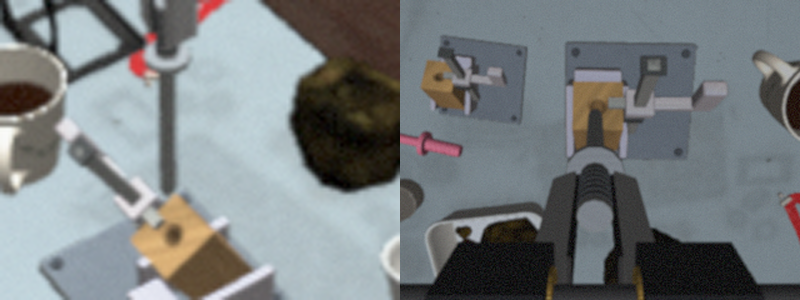

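Scene crop: rod tip at full pixel (272,182), mouth at (274.2,195.2). In wrist, the tip is at about (277.6,189.6) with the mouth just behind it at (277.6,182).

```bash
python3 - <<'E'
from h import *
import pickle
S=pickle.load(open('S4.pkl','rb'));a,b,w=S['scene'],S['top'],S['wrist'];S0=pickle.load(open('S.pkl','rb'))
print('tip',tri([(a,(272.1,182)),(w,(277.6,189.6))]),plane(a,(272.1,182),.168))
print('mouth',tri([(a,(274.2,195.2)),(S0['top'],(241.4,214.8)),(w,(277.6,182))]),plane(a,(274.2,195.2),.1205))
for X in ([.601,.18,.168],[.602,.181,.12]): print(proj(a,X),proj(w,X))
# mouth dark blob in pristine top & scene views
for n,(x,y,r) in {'scene':(274,195,9),'top':(241,215,7)}.items():
    im=S0[n]['image'].astype(float).sum(2)[y-r:y+r+1,x-r:x+r+1]
    print(n); print((im[::1,::1]/10).astype(int))
E
```

```text
tip (array([0.59708005, 0.18040444, 0.17084812]), [array([ 0.5, -0.2]), array([ 0.4, -1.1])]) [0.59987089 0.18245007 0.168     ]
mouth (array([0.60110752, 0.18099851, 0.11969703]), [array([ 1. , -0.3]), array([-0.3, -0.1]), array([ 0.1, -2.2])]) [0.60341995 0.1796902  0.1205    ]
[273.05838421 182.39199289] [276.81118134 193.60295704]
[273.43916252 195.26716091] [277.50931018 185.00699594]
scene
[[23 25 28 28 26 32 40 44 45 44 44 42 40 39 42 43 45 48 51]
 [23 23 24 27 31 38 42 43 43 42 43 43 43 42 41 43 43 46 48]
 [23 24 26 31 37 42 42 42 43 43 44 44 44 44 42 42 43 43 45]
 [23 26 30 38 41 44 43 44 45 44 44 44 43 43 41 40 41 42 44]
 [27 32 38 43 44 44 45 43 43 43 42 43 42 43 43 42 42 41 42]
 [31 39 43 43 43 42 43 41 41 42 42 43 42 44 44 45 44 42 41]
 [37 41 42 42 42 42 40 36 32 30 34 41 44 45 45 45 45 46 43]
 [41 43 43 43 44 42 38 31 26 24 26 35 43 46 46 47 47 48 48]
 [44 43 43 44 43 42 36 26 19 18 21 31 43 47 48 48 49 49 49]
 [44 45 45 45 45 43 34 24 19 18 20 31 44 49 49 49 49 49 47]
 [45 46 47 47 47 45 36 27 23 19 23 35 45 48 48 47 46 45 42]
 [47 48 48 48 49 48 40 31 26 24 30 40 45 
[... 464 characters left out ...]
28 27 27 28 28 29 29 30 31]
 [30 29 28 28 29 29 28 28 29 29 30 30 31 32 32]
 [29 28 28 29 30 28 28 29 29 30 30 31 32 32 30]
 [29 28 29 30 29 28 29 29 30 30 31 32 32 31 30]
 [28 28 29 29 28 26 25 26 25 29 31 32 31 30 30]
 [28 29 29 28 26 22 22 24 23 25 30 31 30 30 30]
 [29 29 28 27 23 20 23 25 24 23 28 30 30 30 31]
 [30 28 28 28 23 20 23 25 24 22 26 29 30 31 31]
 [29 28 28 29 27 24 24 25 24 24 27 29 30 31 31]
 [28 28 29 29 29 29 29 27 26 28 29 30 31 31 31]
 [28 29 29 30 30 31 32 31 29 30 30 31 31 31 31]
 [29 29 30 30 31 32 32 31 30 30 31 31 31 31 31]
 [29 29 30 31 32 32 31 30 30 31 31 31 31 31 31]
 [29 29 30 31 32 32 30 30 30 31 31 31 31 31 30]
 [29 30 31 32 32 30 30 30 31 31 31 31 31 31 31]]
```

apply_moves([
  [[-0.07,0,0.3,0,1],[-0.07,0,0.6,0,1],[-0.07,0,0.85,0,1],[-0.07,0,0.95,0,1],[-0.07,0,0.95,0,1]],
])

```text
time: 10.75
tool_pos: [0.6041, 0.1813, 0.4672]
ee_rot: [-3.141, -0.001, 3.141]
wrist_force: [-0.1, -0.4, -2.4]
width: 0.0156
finger_force: 30.0
```

apply_moves([
  [[0,0,0.04,0,1],[0,0,0.08,0,1],[0,0,0.12,0,1],[0,0,0.12,0,1]],
])

```text
time: 11.25
tool_pos: [0.6041, 0.1813, 0.4616]
ee_rot: [-3.142, -0.0, 3.141]
wrist_force: [-0.4, 1.0, -2.4]
width: 0.0156
finger_force: 30.0
```

```bash
python3 - <<'E'
from h import *
import pickle
S={n:cam(n) for n in ('scene','top','wrist')}
pickle.dump(S,open('S5.pkl','wb'))
o=telemetry.get_obs(); print(o['tool_pos'],o['ee_rot'],o['wrist_force'],o['width'],o['time'])
a,b,w=S['scene'],S['top'],S['wrist']
o=np.hstack([cv2.resize(a['image'][125:215,222:342],(400,300),interpolation=cv2.INTER_CUBIC),cv2.resize(w['image'][110:260,180:380],(400,300),interpolation=cv2.INTER_CUBIC)])
cv2.imwrite('pics/z5.png',o[:,:,::-1])
E
```

```text
[0.60414822 0.1812902  0.46191258] [3.14149822e+00 1.69057786e-04 3.14133786e+00] [ 0.23413483 -0.73687262 -2.9616798 ] 0.015237437801312191 11.4
```

View pics/z5.png

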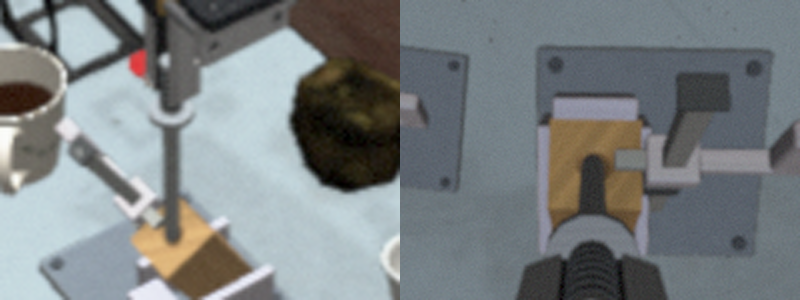

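Both crops show the tip seated inside the mouth, centred in y, with no contact force. Now I'll swing the rod about its tip.

apply_moves([
  [[0.14,0,0.01,0,1],[0.28,0,0.02,0,1],[0.42,0,0.04,0,1],[0.56,0,0.06,0,1],[0.7,0,0.09,0,1],[0.84,0,0.13,0,1],[0.84,0,0.13,0,1]],
])

```text
time: 12.28
tool_pos: [0.5616, 0.1813, 0.4553]
ee_rot: [3.142, -0.0, 3.142]
wrist_force: [-0.1, -0.5, -1.9]
width: 0.0153
finger_force: 30.0
```

```bash
cat > chk.py <<'E'
from h import *
import pickle
a=cam('scene'); o=telemetry.get_obs(); g=o['tool_pos']-[0,0,.18]
S4=pickle.load(open('S4.pkl','rb'))['scene']
im=cv2.cvtColor(a['image'],cv2.COLOR_RGB2GRAY).astype(int)
# dark stem: for heights along the grip->tip line, find dark run nearest the expected column
tip=np.array([.606,.181,.114])
for f in (.3,.4,.5,.6,.7,.8,.9):
    for nm,X in (('tilt',g+f*(tip-g)),('vert',g-[0,0,f*.167])):
        u,v=proj(a,X); r=im[int(round(v)),int(u)-9:int(u)+10]; print(f,nm,(round(u,1),round(v,1)),r)
E
python3 chk.py
```

```text
0.3 tilt (np.float64(263.3), np.float64(169.2)) [199 195 188 184 182 184 192 202 203 185 166 180 200 204 204 204 203 203
 201]
0.3 vert (np.float64(258.6), np.float64(172.1)) [ 73  88 108 140 145 124 120 121 119 122 117 110 127 163 193 200 206 202
 200]
0.4 tilt (np.float64(265.0), np.float64(173.3)) [111  85  84  85 115 162 193 203 201 202 197 195 190 191 191 189 193 191
 192]
0.4 vert (np.float64(258.8), np.float64(177.1)) [189 160 113  90  85  86  84  83  80  81  86 118 170 197 200 192 193 193
 192]
0.5 tilt (np.float64(266.8), np.float64(177.4)) [ 80  81  86 118 170 197 200 192 193 193 192 191 190 192 192 194 192 188
 189]
0.5 vert (np.float64(259.1), np.float64(182.1)) [203 204 200 193 186 158 111  79  84  83  86  93 126 176 220 232 232 218
 195]
0.6 tilt (np.float64(268.4), np.float64(181.3)) [ 83  90 122 176 219 232 232 220 194 196 195 198 199 195 195 192 192 188
 180]
0.6 vert (np.float64(259.4), np.float64(186.9)) [192 194 195 193 190 189 150  91  81  83  95 169 223 230 220 189 179 165
 136]
0.7 tilt (np.float64(270.1), np.float64(185.1)) [ 91 121 183 222 228 219 177 130 124 139 158 177 177 181 176 160 138 124
 145]
0.7 vert (np.float64(259.6), np.float64(191.6)) [203 202 195 195 192 183 145  93  80  82  86 119 141 127 116 143 163 186
 176]
0.8 tilt (np.float64(271.7), np.float64(188.9)) [216 178 167 193 200 201 196 185 172 173 172 176 175 175 172 169 169 162
 156]
0.8 vert (np.float64(259.8), np.float64(196.3)) [165 161 161 159 158 154 133  97  83  83  89 124 161 177 178 179 178 182
 182]
0.9 tilt (np.float64(273.2), np.float64(192.6)) [144 163 163 162 142 126 146 145 126 102  96 105 139 168 181 183 185 186
 188]
0.9 vert (np.float64(260.1), np.float64(200.8)) [159 158 160 158 157 137 101  82  81  86 107 140 160 173 178 182 182 185
 183]
```

The rod is still vertical, so the tip slid off the downhill lip. I'll go back and seat it deeper first.

apply_moves([
  [[0,0,-0.5,0,1],[-0.5,0,-0.5,0,1],[-0.87,0,-0.5,0,1],[-0.87,0,-0.5,0,1],[-0.87,0,-0.3,0,1],[-0.87,0,-0.13,0,1],[-0.87,0,-0.09,0,1],[-0.87,0,-0.05,0,1],[-0.87,0,-0.05,0,1]],
])

```text
time: 13.45
tool_pos: [0.6054, 0.1814, 0.4579]
ee_rot: [3.141, -0.0, -3.142]
wrist_force: [0.1, 0.2, -3.2]
width: 0.0154
finger_force: 30.0
```

apply_moves([
  [[0,0,0.03,0,1],[0,0,0.06,0,1],[0,0,0.06,0,1]],
])

```text
time: 13.82
tool_pos: [0.6056, 0.1814, 0.4547]
ee_rot: [3.141, -0.0, 3.142]
wrist_force: [-1.1, 0.5, -2.7]
width: 0.0154
finger_force: 30.0
```

apply_moves([
  [[0,0,0.03,0,1],[0,0,0.06,0,1],[0,0,0.06,0,1]],
])

```text
time: 14.2
tool_pos: [0.6056, 0.1814, 0.4527]
ee_rot: [3.141, 0.002, 3.141]
wrist_force: [-0.7, 1.4, 2.0]
width: 0.0152
finger_force: 30.0
```

apply_moves([
  [[0,0,0.03,0,1],[0,0,0.06,0,1],[0,0,0.06,0,1]],
])

```text
time: 14.58
tool_pos: [0.6053, 0.1813, 0.4518]
ee_rot: [3.14, 0.005, 3.142]
wrist_force: [-1.4, 1.3, 6.6]
width: 0.0154
finger_force: 30.0
```

```bash
cat > rod.py <<'E'
from h import *
import sys
# stem: dark run per image row in scene, in a window round the expected column
a=cam('scene'); o=telemetry.get_obs(); print(o['tool_pos'],o['wrist_force'])
g=o['tool_pos']-[0,0,.18]; print('grip px',proj(a,g).round(1))
im=cv2.cvtColor(a['image'],cv2.COLOR_RGB2GRAY).astype(int)
u0,v0=proj(a,g)
for v in range(int(v0)+14,206,4):
    r=im[v,225:300]; d=np.where(r<105)[0]
    runs=[(x[0]+225,x[-1]+225) for x in np.split(d,np.where(np.diff(d)>1)[0]+1) if len(x)>2]; print(v,[(int(p),int(q)) for p,q in runs])
E
python3 rod.py
```

```text
[0.60529292 0.1813267  0.45180388] [-1.44306713  0.55092046  7.11695414]
grip px [273.6 149.7]
163 []
167 [(236, 238), (272, 275)]
171 [(230, 237), (247, 250), (272, 275)]
175 [(249, 253), (272, 275)]
179 [(254, 258), (272, 275)]
183 [(259, 262), (272, 275)]
187 [(272, 275)]
191 [(271, 275)]
195 [(272, 275)]
199 [(282, 290)]
203 [(278, 294)]
```

apply_moves([
  [[0.1,0,0.01,0,1],[0.2,0,0.01,0,1],[0.3,0,0.02,0,1],[0.4,0,0.03,0,1],[0.4,0,0.03,0,1]],
])

```text
time: 15.25
tool_pos: [0.5855, 0.1814, 0.4485]
ee_rot: [3.141, 0.003, 3.142]
wrist_force: [1.8, 1.5, 6.0]
width: 0.0156
finger_force: 30.0
```

```bash
python3 rod.py
```

```text
[0.58561924 0.18136335 0.44854597] [1.13767971 1.18092084 6.50410961]
grip px [266.5 154.2]
168 [(236, 238), (244, 247)]
172 [(232, 237), (247, 250), (268, 271)]
176 [(251, 254), (269, 272)]
180 [(255, 259), (270, 272)]
184 [(260, 262), (270, 273)]
188 [(271, 273)]
192 [(270, 274)]
196 [(272, 275), (285, 287)]
200 [(281, 291)]
204 [(277, 295)]
```

The rod is pivoting about its tip: the stem slope now runs from column 268 to 274. Continuing the swing.

apply_moves([
  [[0.1,0,0.03,0,1],[0.2,0,0.06,0,1],[0.3,0,0.09,0,1],[0.4,0,0.12,0,1],[0.5,0,0.15,0,1],[0.6,0,0.19,0,1],[0.6,0,0.19,0,1]],
])

```text
time: 16.18
tool_pos: [0.5553, 0.1813, 0.4368]
ee_rot: [-3.141, -0.002, 3.141]
wrist_force: [1.5, 1.8, -0.6]
width: 0.0156
finger_force: 30.0
```

```bash
python3 rod.py
```

```text
[0.55543956 0.18126574 0.43683744] [ 1.16722079  1.91068538 -0.71736017]
grip px [255.7 163.4]
177 [(252, 256), (262, 265)]
181 [(256, 260), (265, 267)]
185 [(267, 269)]
189 [(269, 271)]
193 [(269, 274)]
197 [(272, 274), (284, 288)]
201 [(280, 292)]
205 [(276, 296)]
```

apply_moves([
  [[0.1,0,0.05,0,1],[0.2,0,0.11,0,1],[0.3,0,0.16,0,1],[0.4,0,0.22,0,1],[0.48,0,0.28,0,1],[0.48,0,0.28,0,1]],
])

```text
time: 16.98
tool_pos: [0.5313, 0.1812, 0.4233]
ee_rot: [-3.141, -0.001, 3.141]
wrist_force: [1.3, 0.5, -0.9]
width: 0.0153
finger_force: 30.0
```

```bash
python3 rod.py
```

```text
[0.53144664 0.18124572 0.42338128] [ 1.41937325  1.02663526 -1.88378607]
grip px [247.2 172. ]
185 [(261, 263)]
189 [(264, 267)]
193 [(268, 271)]
197 [(272, 274), (284, 288)]
201 [(280, 292)]
205 [(276, 296)]
```

apply_moves([
  [[-0.04,0,0.069,0,1],[-0.08,0,0.139,0,1],[-0.12,0,0.208,0,1],[-0.15,0,0.26,0,1],[-0.15,0,0.26,0,1]],
])

```text
time: 17.65
tool_pos: [0.5394, 0.1813, 0.4102]
ee_rot: [-3.141, -0.001, 3.141]
wrist_force: [1.5, 0.3, -2.9]
width: 0.0151
finger_force: 30.0
```

apply_moves([
  [[-0.03,0,0.052,0,1],[-0.06,0,0.104,0,1],[-0.08,0,0.139,0,1],[-0.08,0,0.139,0,1]],
])

```text
time: 18.15
tool_pos: [0.5432, 0.1813, 0.4035]
ee_rot: [-3.142, -0.0, 3.141]
wrist_force: [2.0, -0.1, -2.1]
width: 0.0151
finger_force: 30.0
```

apply_moves([
  [[-0.03,0,0.052,0,1],[-0.06,0,0.104,0,1],[-0.08,0,0.139,0,1],[-0.08,0,0.139,0,1]],
])

```text
time: 18.65
tool_pos: [0.5473, 0.1813, 0.3965]
ee_rot: [3.142, -0.0, 3.141]
wrist_force: [0.7, -0.2, -1.7]
width: 0.0153
finger_force: 30.0
```

apply_moves([
  [[-0.03,0,0.052,0,1],[-0.06,0,0.104,0,1],[-0.06,0,0.104,0,1]],
])

```text
time: 19.02
tool_pos: [0.5502, 0.1814, 0.3914]
ee_rot: [3.141, -0.0, 3.141]
wrist_force: [1.2, 1.0, -1.9]
width: 0.0149
finger_force: 30.0
```

apply_moves([
  [[-0.03,0,0.052,0,1],[-0.05,0,0.087,0,1],[-0.05,0,0.087,0,1]],
])

```text
time: 19.4
tool_pos: [0.5525, 0.1815, 0.3875]
ee_rot: [3.141, -0.0, -3.142]
wrist_force: [-1.5, 0.6, 1.5]
width: 0.0154
finger_force: 30.0
```

apply_moves([
  [[-0.03,0,0.052,0,1],[-0.05,0,0.087,0,1],[-0.05,0,0.087,0,1]],
])

```text
time: 19.77
tool_pos: [0.5546, 0.1815, 0.3837]
ee_rot: [3.141, -0.001, -3.141]
wrist_force: [-5.4, 0.7, 5.5]
width: 0.0151
finger_force: 30.0
```

apply_moves([
  [[-0.02,0,0.035,0,1],[-0.04,0,0.069,0,1],[-0.04,0,0.069,0,1]],
])

```text
time: 20.15
tool_pos: [0.5557, 0.1816, 0.382]
ee_rot: [3.141, -0.002, -3.141]
wrist_force: [-9.9, 0.4, 11.0]
width: 0.0152
finger_force: 30.0
```

```bash
python3 - <<'E'
from h import *
import pickle
S={n:cam(n) for n in ('scene','top','wrist')}
pickle.dump(S,open('S6.pkl','wb'))
o=telemetry.get_obs(); print(o['tool_pos'],o['wrist_force'],o['wrist_torque'],o['time'])
a,b,w=S['scene'],S['top'],S['wrist']
o=np.hstack([cv2.resize(a['image'][140:215,222:322],(400,300),interpolation=cv2.INTER_CUBIC),cv2.resize(w['image'][120:270,190:390],(400,300),interpolation=cv2.INTER_CUBIC)])
cv2.imwrite('pics/z6.png',o[:,:,::-1])
E
```

```text
[0.55569922 0.1816453  0.3820352 ] [-9.54713455  1.44831709 11.62308529] [ 0.13451176  1.4560316  -0.03176408] 20.3
```

apply_moves([
  [[0.02,0,-0.035,0,0.9],[0.02,0,-0.035,0,0.72],[0.02,0,-0.035,0,0.72],[0.02,0,-0.035,0,0.72],[0.02,0,-0.035,0,0.72]],
])

```text
time: 20.92
tool_pos: [0.5563, 0.1812, 0.3811]
ee_rot: [-3.141, -0.0, 3.141]
wrist_force: [-0.1, -1.2, 0.4]
width: 0.0265
finger_force: 0.0
```

apply_moves([
  [[0,0,-0.4,0,0.72],[0,0,-1.0,0,0.72],[0,0,-1.8,0,0.72],[0,0,-2.2,0,0.72],[0,0.8,-2.2,0,0.65],[0,1.6,-2.2,0,0.6],[0,2.0,-2.2,0,0.58],[0,2.0,-2.2,0,0.58]],
])

```text
time: 21.92
tool_pos: [0.5562, 0.2821, 0.4907]
ee_rot: [-3.141, -0.001, -3.14]
wrist_force: [-0.8, -0.8, 0.9]
width: 0.0397
finger_force: 0.0
```

```bash
python3 - <<'E'
from h import *
import pickle
S={n:cam(n) for n in ('scene','top','wrist')}
pickle.dump(S,open('S7.pkl','wb'))
o=telemetry.get_obs(); print(o['tool_pos'],o['wrist_force'],o['width'],o['time'])
a,b,w=S['scene'],S['top'],S['wrist']
u=np.array([-.5,0,.866]); M=np.array([.6025,.181,.120])
for s in (.055,.101,.106): print(s,'scene',proj(a,M+s*u).round(1),'top',proj(b,M+s*u).round(1),'wrist',proj(w,M+s*u).round(1))
print('tongue',[proj(c,M+.011*u+[0,.013,0]).round(1) for c in (a,w)])
x0,y0=222,140
f=lambda im,x,y,ww,h:cv2.resize(im[y:y+h,x:x+ww],(400,300),interpolation=cv2.INTER_CUBIC)
p=pickle.load(open('S6.pkl','rb'))
o=np.vstack([np.hstack([f(a['image'],232,145,80,60),f(w['image'],120,150,160,120)]),np.hstack([f(b['image'],200,190,72,54),f(p['scene']['image'],222,140,100,75)])])
cv2.imwrite('pics/z7.png',o[:,:,::-1])
E
```

```text
[0.55637773 0.28028674 0.49138571] [0.10019691 0.67110043 0.03554248] 0.03947733555385727 22.075
0.055 scene [264.  186.8] top [240.6 222.7] wrist [179.9 216.8]
0.101 scene [255.4 179.3] top [239.6 230.2] wrist [164.3 206.1]
0.106 scene [254.5 178.5] top [239.5 231. ] wrist [162.3 204.7]
tongue [array([268.8, 190.5]), array([202.4, 224.7])]
```

View pics/z7.png

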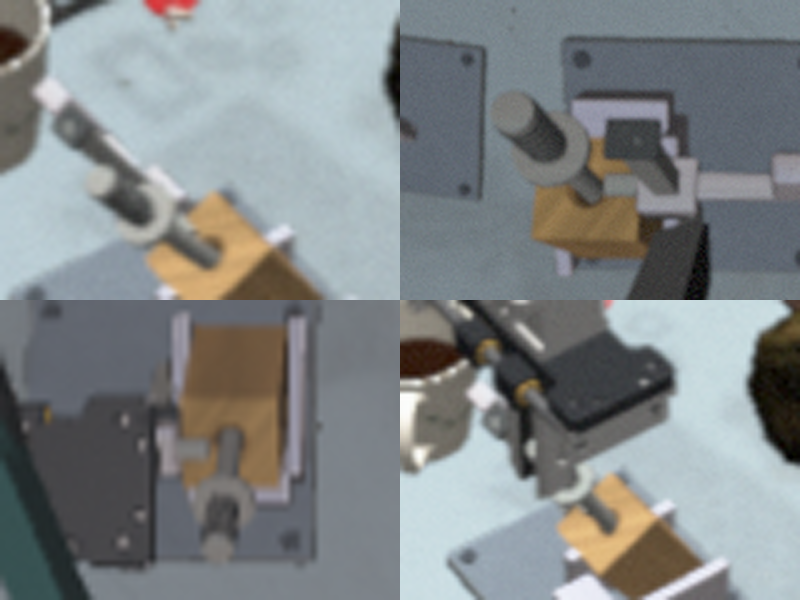

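The rod stands tilted in the hole. Its top is at scene (252,181.4), wrist (166,194) and top (238.7,234.6). The pointer is still down by the mouth.

```bash
python3 - <<'E'
from h import *
import pickle
S=pickle.load(open('S7.pkl','rb'));a,b,w=S['scene'],S['top'],S['wrist']
u=np.array([-.5,0,.866]); M=np.array([.6025,.181,.120])
for l in ([(a,(252,181.4)),(w,(166,194)),(b,(238.7,234.6))],[(a,(252,181.4)),(b,(238.7,234.6))],[(a,(252,181.4)),(w,(166,194))]):
    X,r=tri(l); print('top',X,(X-M)@u,r)
for s in (.1,.106,.112,.118): print(s,proj(a,M+s*u).round(1),proj(b,M+s*u).round(1),proj(w,M+s*u).round(1))
# end-face: bright blob mask
for n,s,(u0,v0) in (('scene',a,(252,181)),('wrist',w,(166,194)),('top',b,(238.7,234.6))):
    g=cv2.cvtColor(s['image'],cv2.COLOR_RGB2GRAY).astype(int); u0=int(u0);v0=int(v0); print(n,u0,v0); print(g[v0-8:v0+9,u0-9:u0+12])
E
```

```text
top [0.54165494 0.18277764 0.20507037] 0.10409346963704663 [array([ 0.6, -0. ]), array([-0.1, -0. ]), array([-0.3,  0.5])]
top [0.5416971  0.18286991 0.20490917] 0.1039327928225096 [array([ 0.6, -0.1]), array([-0.3,  0.5])]
top [0.54243818 0.18234081 0.20461642] 0.1033087311668696 [array([ 0.2, -0.1]), array([ 0.2, -0.7])]
0.1 [255.6 179.5] [239.7 230. ] [164.7 206.3]
0.106 [254.5 178.5] [239.5 231. ] [162.3 204.7]
0.112 [253.3 177.4] [239.4 232. ] [159.8 203. ]
0.118 [252.1 176.4] [239.3 233. ] [157.2 201.2]
scene 252 181
[[186 158 118  92  75  66  75  81  91 113 165 205 201 190 198 199 196 197
  197 193 194]
 [198 187 160 114  86  82  79  81  80  87 115 166 206 209 195 200 197 199
  194 195 191]
 [197 197 192 180 160 131  92  84  78  83  88 114 163 205 207 194 197 192
  193 191 188]
 [199 198 197 197 192 172 137 107  82  77  82  88 110 154 199 205 198 192
  190 189 186]
 [198 197 197 198 198 192 180 152 111  96  91  85  91 103 150 195 202 190
  189 190 188]
 [198 201 198 198 195 193 191 183 173 161 142 116  87  87 103 138 169 185
  193 210 207]
 [199 197 197 193 192 190 188 190 188
[... 3296 characters left out ...]
2 102 102 103 102 113 121 123 121 122 116 102 103 104 103 103
  103 104 104]
 [ 99  99  99  99  99  92  92  95 111 120 121 123 102  99  99  99 100 100
  100  99  99]
 [121 121 121 120 120 117 116 116 121 121 121 127 119 118 120 120 120 120
  120 120 119]
 [132 131 132 131 131 130 130 130 130 127 127 129 129 130 130 131 130 131
  131 131 131]
 [132 131 131 131 131 131 131 131 130 130 130 130 129 131 130 130 130 130
  130 130 131]
 [131 130 130 131 131 131 131 131 131 130 131 129 129 129 130 131 130 130
  130 128 129]
 [130 130 131 129 130 130 130 130 131 131 131 130 130 129 129 130 130 130
  131 129 129]
 [131 130 131 131 130 131 130 130 130 131 131 130 130 129 129 129 130 131
  130 130 130]]
```

apply_moves([
  [[-0.6,0.015,0,0,0.58],[-0.6,0.015,0.9,0,0.58],[-0.6,0.015,1.8,0,0.58],[-0.6,0.015,2.6,0,0.58],[-0.6,0.015,3.16,0,0.58],[-0.6,0.015,3.16,0,0.58],[-0.6,0.015,3.16,0,1],[-0.6,0.015,3.16,0,1],[-0.6,0.015,3.16,0,1]],
])

```text
time: 23.2
tool_pos: [0.5865, 0.2828, 0.336]
ee_rot: [3.138, 0.005, 3.141]
wrist_force: [0.6, 4.5, 3.0]
width: 0.0217
finger_force: 30.0
```

apply_moves([
  [[0.06,0,-0.104,0,1],[0.12,0,-0.208,0,1],[0.18,0,-0.312,0,1],[0.24,0,-0.416,0,1],[0.3,0,-0.52,0,1],[0.34,0,-0.589,0,1],[0.36,0,-0.624,0,1],[0.36,0,-0.624,0,1]],
])

```text
time: 24.2
tool_pos: [0.569, 0.283, 0.3657]
ee_rot: [3.138, 0.006, 3.142]
wrist_force: [3.8, 4.8, -1.8]
width: 0.0219
finger_force: 30.0
```

```bash
cat > tr.py <<'E'
from h import *
import pickle,os
a=cam('scene');o=telemetry.get_obs();u=np.array([-.5,0,.866])
S=pickle.load(open('S7.pkl','rb'))['scene']
T0=np.array([.5862,.2828,.3322])
print('tcp',o['tool_pos'].round(4),'raise',((o['tool_pos']-T0)@u*1000).round(1),'F',o['wrist_force'].round(1),'Fu',round(float(o['wrist_force']@u),2))
g=lambda s:cv2.cvtColor(s['image'],cv2.COLOR_RGB2GRAY)
A=cv2.resize(g(S)[174:190,246:262],None,fx=8,fy=8,interpolation=cv2.INTER_CUBIC);B=cv2.resize(g(a)[169:195,241:267],None,fx=8,fy=8,interpolation=cv2.INTER_CUBIC)
r=cv2.matchTemplate(B,A,cv2.TM_CCOEFF_NORMED);_,m,_,l=cv2.minMaxLoc(r);print('rod top shift px',l[0]/8-5,l[1]/8-5,round(m,3))
E
python3 tr.py
```

```text
tcp [0.5691 0.2829 0.3657] raise 37.6 F [ 3.9  5.3 -0.9] Fu -2.76
rod top shift px -0.375 -0.125 0.937
```

apply_moves([
  [[0.02,0,-0.035,0,1],[0.03,0,-0.052,0,1],[0.03,0,-0.052,0,1]],
])

```text
time: 24.62
tool_pos: [0.5677, 0.2829, 0.3681]
ee_rot: [3.138, 0.006, 3.142]
wrist_force: [4.2, 5.9, -0.8]
width: 0.0217
finger_force: 30.0
```

```bash
python3 tr.py
```

```text
tcp [0.5677 0.2829 0.3681] raise 40.4 F [ 6.   5.3 -2. ] Fu -4.7
rod top shift px -0.375 -0.125 0.93
```

apply_moves([
  [[0.01,0,-0.017,0,1],[0.02,0,-0.035,0,1],[0.02,0,-0.035,0,1]],
])

```text
time: 25.05
tool_pos: [0.5667, 0.283, 0.3698]
ee_rot: [3.138, 0.006, 3.142]
wrist_force: [5.4, 5.0, -0.7]
width: 0.0218
finger_force: 30.0
```

```bash
python3 tr.py
```

```text
tcp [0.5667 0.283  0.3698] raise 42.3 F [ 5.4  5.3 -1.2] Fu -3.73
rod top shift px -0.5 -0.125 0.912
```

```bash
cat > tr2.py <<'E'
from h import *
import pickle,sys
k=int(sys.argv[1]); a=cam('scene');w=cam('wrist');o=telemetry.get_obs();u=np.array([-.5,0,.866])
P=dict(a=a,w=w,o=o); pickle.dump(P,open(f'k{k}.pkl','wb'))
print('raise',((o['tool_pos']-[.5862,.2828,.3322])@u*1000).round(1),'Fu',round(float(o['wrist_force']@u),2))
X=np.array([.5417,.182,.205])
g=lambda s:cv2.resize(cv2.cvtColor(s['image'],cv2.COLOR_RGB2GRAY),None,fx=8,fy=8,interpolation=cv2.INTER_CUBIC)
def m(A,B,p,r,mg):
    x,y=[int(v) for v in p]; t=g(A)[(y-r)*8:(y+r)*8,(x-r)*8:(x+r)*8]; R=r+mg
    b=g(B)[max(0,(y-R))*8:(y+R)*8,(x-R)*8:(x+R)*8]; q=cv2.minMaxLoc(cv2.matchTemplate(b,t,cv2.TM_CCOEFF_NORMED)); return q[3][0]/8-mg,q[3][1]/8-mg,round(q[1],3)
if k:
    Q=pickle.load(open('k0.pkl','rb'))
    print('scene rod',m(Q['a'],a,(253,181.4),6,4)); p=proj(Q['w'],X); print('wrist rod',p.round(),m(Q['w'],w,p,14,8)); print('expected wrist if rod still',(proj(w,X)-p).round(2))
else: print(proj(w,X))
E
python3 tr2.py 0
```

```text
raise 42.3 Fu -3.7
[ 72.83523432 231.11843113]
```

apply_moves([
  [[0.01,0,-0.017,0,1],[0.02,0,-0.035,0,1],[0.02,0,-0.035,0,1]],
])

```text
time: 25.58
tool_pos: [0.5657, 0.283, 0.3716]
ee_rot: [3.138, 0.006, 3.141]
wrist_force: [4.7, 5.5, -1.7]
width: 0.0223
finger_force: 30.0
```

```bash
python3 tr2.py 1
```

```text
raise 44.3 Fu -3.64
scene rod (-0.125, -0.125, 0.993)
wrist rod [ 73. 231.] (2.375, 0.75, 0.972)
expected wrist if rod still [2.49 0.63]
```

apply_moves([
  [[0.01,0,-0.017,0,1],[0.02,0,-0.035,0,1],[0.02,0,-0.035,0,1]],
])

```text
time: 26.05
tool_pos: [0.5646, 0.283, 0.3733]
ee_rot: [3.138, 0.006, 3.142]
wrist_force: [5.2, 5.8, -2.0]
width: 0.0218
finger_force: 30.0
```

```bash
python3 tr2.py 2
```

```text
raise 46.3 Fu -4.12
scene rod (-0.25, -0.125, 0.986)
wrist rod [ 73. 231.] (4.625, 1.375, 0.966)
expected wrist if rod still [4.91 1.24]
```

apply_moves([
  [[0.01,0,-0.017,0,1],[0.02,0,-0.035,0,1],[0.02,0,-0.035,0,1]],
])

```text
time: 26.52
tool_pos: [0.5637, 0.283, 0.375]
ee_rot: [3.138, 0.006, 3.142]
wrist_force: [4.7, 6.1, -1.1]
width: 0.022
finger_force: 30.0
```

```bash
python3 tr2.py 3
```

```text
raise 48.4 Fu -4.14
scene rod (-0.5, -0.375, 0.962)
wrist rod [ 73. 231.] (6.875, 2.0, 0.96)
expected wrist if rod still [7.28 1.83]
```

apply_moves([
  [[0.01,0,-0.017,0,1],[0.02,0,-0.035,0,1],[0.02,0,-0.035,0,1]],
])

```text
time: 27.0
tool_pos: [0.563, 0.283, 0.376]
ee_rot: [3.138, 0.006, 3.141]
wrist_force: [7.1, 5.5, -3.2]
width: 0.0217
finger_force: 30.0
```

```bash
python3 tr2.py 4
```

```text
raise 49.6 Fu -7.06
scene rod (-0.625, -0.375, 0.953)
wrist rod [ 73. 231.] (7.875, 2.5, 0.954)
expected wrist if rod still [8.65 2.24]
```

apply_moves([
  [[0.01,0,-0.017,0,1],[0.02,0,-0.035,0,1],[0.02,0,-0.035,0,1]],
])

```text
time: 27.48
tool_pos: [0.5621, 0.283, 0.3775]
ee_rot: [3.138, 0.007, 3.141]
wrist_force: [6.8, 5.5, -4.7]
width: 0.0216
finger_force: 30.0
```

```bash
python3 tr2.py 5
```

```text
raise 51.2 Fu -7.57
scene rod (-1.0, -0.75, 0.948)
wrist rod [ 73. 231.] (8.0, 2.125, 0.955)
expected wrist if rod still [10.56  2.74]
```

Contact is clear: the force step came at a raise of about 49 mm, and then the rod moved with the gripper. I'll back down to about 48.3.

apply_moves([
  [[-0.01,0,0.017,0,1],[-0.02,0,0.035,0,1],[-0.03,0,0.052,0,1],[-0.03,0,0.052,0,1]],
])

```text
time: 28.08
tool_pos: [0.5626, 0.283, 0.3772]
ee_rot: [3.138, 0.005, -3.141]
wrist_force: [1.4, 5.7, 3.2]
width: 0.0216
finger_force: 30.0
```

```bash
python3 tr2.py 6
```

```text
raise 50.8 Fu 0.76
scene rod (-1.0, -0.625, 0.949)
wrist rod [ 73. 231.] (8.0, 1.875, 0.956)
expected wrist if rod still [10.04  2.43]
```

apply_moves([
  [[-0.01,0,0.017,0,1],[-0.02,0,0.035,0,1],[-0.03,0,0.052,0,1],[-0.03,0,0.052,0,1]],
])

```text
time: 28.68
tool_pos: [0.5639, 0.283, 0.375]
ee_rot: [3.138, 0.005, -3.141]
wrist_force: [0.6, 4.8, 4.2]
width: 0.022
finger_force: 30.0
```

```bash
python3 tr2.py 7
```

```text
raise 48.2 Fu 3.16
scene rod (-0.5, -0.375, 0.964)
wrist rod [ 73. 231.] (7.25, 1.625, 0.957)
expected wrist if rod still [7.06 1.65]
```

apply_moves([
  [[0.02,0,-0.035,0,1],[0.02,0,-0.035,0,0.85],[0.02,0,-0.035,0,0.6],[0.02,0,-0.035,0,0.58],[0.02,0,-0.2,0,0.58],[0.02,0,-0.8,0,0.58],[0.02,0,-1.6,0,0.58],[0.02,0.6,-2.4,0,0.58],[0.02,1.5,-2.4,0,0.58],[0.02,1.5,-2.4,0,0.58]],
])

```text
time: 30.02
tool_pos: [0.5622, 0.3593, 0.4926]
ee_rot: [3.141, 0.0, -3.138]
wrist_force: [-0.5, -0.6, -1.6]
width: 0.0399
finger_force: 0.0
```

```bash
python3 - <<'E'
from h import *
import pickle
a=cam('scene');b=cam('top');w=cam('wrist');o=telemetry.get_obs();print(o['tool_pos'],o['wrist_force'],o['time'])
g=lambda s:cv2.resize(cv2.cvtColor(s['image'],cv2.COLOR_RGB2GRAY),None,fx=8,fy=8,interpolation=cv2.INTER_CUBIC)
def m(A,B,x,y,r=6,mg=4):
    t=g(A)[(y-r)*8:(y+r)*8,(x-r)*8:(x+r)*8];R=r+mg;B=g(B)[(y-R)*8:(y+R)*8,(x-R)*8:(x+R)*8]
    q=cv2.minMaxLoc(cv2.matchTemplate(B,t,cv2.TM_CCOEFF_NORMED));return q[3][0]/8-mg,q[3][1]/8-mg,round(q[1],3)
S7=pickle.load(open('S7.pkl','rb'))
print('vs S7 scene',m(S7['scene'],a,253,181),'top',m(S7['top'],b,239,233,4,3))
for k in (3,5,7):
  Q=pickle.load(open(f'k{k}.pkl','rb'));print(k,m(Q['a'],a,253,181),'collar/pointer',m(Q['a'],a,259,185,7,4))
print([m(pickle.load(open('S.pkl','rb'))['scene'],a,x,y,7,3) for x,y in ((366,290),(404,322),(383,252),(259,283))])
E
```

```text
[0.56277989 0.35643222 0.49208625] [-0.1153845   0.35951746  0.10314972] 30.175
vs S7 scene (-0.5, -0.125, 0.87) top (-0.125, 0.0, 0.99)
3 (0.0, 0.0, 0.998) collar/pointer (0.0, 0.0, 0.997)
5 (0.5, 0.25, 0.992) collar/pointer (0.375, 0.25, 0.99)
7 (0.0, 0.0, 0.999) collar/pointer (0.0, 0.0, 0.999)
[(0.0, 0.0, 0.981), (0.0, 0.0, 1.0), (0.125, -0.125, 0.98), (0.0, 0.0, 0.999)]
```

```bash
python3 -c "
from bench import ticket
print(ticket.close_job())"
```

```text
the job is handed in; nothing more can be done
None
```

I've handed the job in: the pointer went down to its stop, the depth rod is bottomed in the hole and released, and the pointer's tongue is about 1 mm or less under the collar. The gap and depth are inferred from forces and image tracking, because no verdict came back.

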